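# Lift the dish carrier out of the transport box and hold it level

### The arm

A 6-joint arm with a two-finger parallel gripper is mounted at the origin on a cart in front of the work surface, level with it; the furniture and walls round the work are solid. World frame = base frame: x ahead of the robot, y to its left, z up, the work surface at z = 0. Lengths are in m, angles in rad, forces in N, time in s.
With the tool pointing down it reaches from about 0.425 to 0.95 m from the base axis. Payload 14.7 kg.
Tool frame: the origin (TCP) lies between the finger pads; the fingertips stand manip.tcp_to_tips ahead of it and the grasp point (between the pads) lies 11 mm behind it (manip.tcp_to_tips is the distance from the TCP to the fingertips, in m); z points along the fingers, y is the line along which they close (so a half turn about z gives the same grasp; the last joint's range is limited). The gripper opens to 85 mm and grips with 20 to 120 N. Pads are 22 mm wide; open, the fingers measure 114 mm over their backs; the gripper's body (76 mm by 85 mm) begins 54 mm behind the grasp point. The pads swing forward as they close: fully open they stand 13 mm farther back than shut.
Start: joints at [-1.225, 0.48, 1.596, -0, 1.065, -0.047], TCP at [0.249, -0.6, 0.214] pointing down, gripper open.
Joint ranges: [-2.75, 2.75], [-0.82, 2.05], [0.23, 2.67], [-1.56, 4.7], [0.09, 2.69], [-2.92, 2.92]. Speed limits (rad/s): [1.89, 1.89, 2.39, 3.01, 3.01, 3.01].

### API

Orientations are given as a unit quaternion [w, x, y, z].
In Python, from station import get_obs, optics, manip gives the robot as it stands.
- The arm moves only by the tool servo_tool, never from a script. Its arguments are lists of equal length, an entry for each row: "travel": the shift along the tool's x, y, z in m, a list of three; "rotation": the turn, a rotation vector about the tool's x, y, z in units of 6 degrees (1.0 is 6 degrees), a list of three; "jaw": the opening, from 0 (shut) to 1 (fully open). A call has 1 to 5 rows; each row is the pose to reach, as a shift and turn from the pose commanded when the call began, along the tool's axes at that moment; what a row does not reach only later rows make up. A row lasts 1/12 s, in which the tool goes at most 41.7 mm and 7.16 degrees, less where a joint would pass 70% of its speed; a pose out of reach is approached as far as the arm can. A call with a gripper value outside its range is refused whole. The fingers move at their own pace and stop on an object; the grip force is fixed at half the most. Time passes only in rows, so rows that repeat a pose let the fingers close. It gives the time, the measured TCP pose, the force, the opening and the grip force at its end, in the units of the state.
- get_obs(): the state, without advancing time (a new reading comes with each control period).
- optics.capture(name): name is "scene" or "top"; returns a dict with "color" (480x640x3 uint8, blue, green, red), "z_map" (480x640 float32, m along the optical axis (not along the pixel's ray), 0 where there is no reading), "mtx" (3x3 intrinsics, pixels), "world_to_cam" (4x4, takes a point from world to camera coordinates). Camera axes: x right, y down, z forward; pixel columns grow to the right and rows downward; lengths in m; the calibration is good to about 2 mm. A picture is of the moment at which its call begins.
- manip.sign_off(): hands the job in; it is judged then, once.
The state is a dict: "t": time; "joint_positions": joint angles; "qvel": joint speeds; "tau": joint torques, N m; "tool_pos": TCP position; "orientation": TCP orientation; "wrist_force": force on the tool from outside, world axes, zero at the start; "torque": the same for the moment, N m; "gripper_width": finger opening in m; "grip_force": force on a finger pad.
Only numpy, scipy, OpenCV 4.12 (cv2) and the standard library are available. Lean on these libraries where they do the work, as an engineer would, in place of code of your own. Each camera call takes 0.05 s, during which the arm holds its last target. There are 200 camera calls.

### The job

Open the lid of the blue transport box all the way back until it rests on its stop, then take the white dish carrier by its orange grip and lift it straight up out of the box, keeping it level with both culture dishes in their pockets. Finish while still holding it, level and still in the air over the open box, its underside at least 6 cm above the box's rim, so that the dishes can be looked at; do not put it down or let go. Leave the bottle, the beaker and the tape roll alone.

Things in the scene. Friction and masses are not known exactly. Their poses are not given: they have to be found in the camera images.
- case: blue open-topped box, fixed to the worktop, 180 (x) x 240 (y) x 75 mm high without its lid; walls and floor 5 mm thick. Origin: centre of its underside, on the worktop; its x axis points from the front (with two steel keepers and a pale label, nearer the robot) to the back (hinge), z up. The rim is 75 mm above the origin.
- case_lid (a joint): angle of the box's grey lid in rad: 0 shut, growing as it opens upward and backward, 1.85 on its stop, leaning back, its handle then on the far side. The lid (0.25 kg) is a cap 180 x 240 mm, 26 mm high with 5 mm walls. It has no catch and next to no friction: it falls shut if let go below about 1.3 rad and falls open onto its stop by itself if let go above about 1.45 rad.
- lid_hinge (a point): point on the hinge line, in the middle of the box's back rim (case frame: x = +90 mm, z = 75 mm); the hinge line runs along the case's y axis.
- lid_grip (a point): centre of the black bow handle on the lid: upright loop of 12 mm round bar, 50 mm wide over its two legs (along y), top 38 mm above the lid's top face; this point 20 mm above that face. Lid shut: x = -60, z = 121 mm in the case frame (150 mm in front of the hinge line, 46 mm above it). Pinched across its legs (along y) it turns between the pads as the lid swings. Axes: the lid's.
- carrier: loose white dish carrier standing on the box's inner floor, about the middle, 0.22 kg empty: base 72 (x) x 150 (y) x 5 mm with 14 mm high rims, an upright post in the middle and an orange grip on top; 85 mm high in all, so the grip's top is 15 mm above the box's rim. Origin: centre of its underside; x and y axes roughly those of the case, z up.
- carrier_grip (a point): centre of the orange grip block, 26 (x) x 14 (y) x 30 mm high, 70 mm above the carrier's underside, straight over its centre; grip it across the 14 mm (y). The post below is 18 x 10 mm.
- pocket_a (a point): centre of the floor of the carrier's +y pocket (carrier frame: y = +40 mm, z = 5 mm); pocket 66 x 64 mm inside.
- pocket_b (a point): centre of the floor of the carrier's -y pocket (carrier frame: y = -40 mm, z = 5 mm); pocket 66 x 64 mm inside.
- dish_a: loose round clear culture dish, 60 mm across, 15 mm high, 20 to 50 g, lying in pocket a. Origin: centre of its underside.
- dish_b: loose round clear culture dish, 60 mm across, 15 mm high, 20 to 50 g, lying in pocket b. Origin: centre of its underside.
- bottle: brown bottle with black cap, 42 mm across, 84 mm high, standing on the worktop beside the box; leave alone. Origin: centre of its underside.
- beaker: clear beaker, 44 mm across, 58 mm high, standing on the worktop beside the box; leave alone. Origin: centre of its underside.
- tape: pale yellow tape roll, 78 mm across, 19 mm high, lying on the worktop beside the box; leave alone. Origin: centre of its underside.

How it is judged:
On the way, in this order (a step that is already met when the one before it is completed fails the run):
1. the lid is open and rests on its stop, the carrier still standing in the box (value of joint case_lid above 1.72 rad and z of carrier in the frame of case below 0.02 m), for 0.3 s.
2. the carrier is lifted clear of the box, held by the fingers, both dishes in it (height (world z) of carrier above 0.09 m and contact force between carrier and the fingers above 0.5 N and contact force between carrier and case below 0.05 N and distance between dish_a and pocket_a below 0.012 m and distance between dish_b and pocket_b below 0.012 m), for 0.2 s.
At the end, for the whole second after the job is handed in: Lid on its stop (over 1.72 rad). Carrier held in the fingers over the box (centres within 10 cm from above), underside 5 cm or more above the rim, clear of box and lid, within 0.12 rad of level, still (2 cm/s, 0.1 rad/s); each dish within 12 mm of its pocket's centre (value of joint case_lid above 1.72 rad and height (world z) of carrier above 0.125 m and horizontal distance between carrier and case below 0.1 m and angle between carrier's own z axis and vertical below 0.12 rad and linear speed of carrier below 0.02 m/s and angular speed of carrier below 0.1 rad/s and contact force between carrier and the fingers above 0.5 N and contact force between carrier and case below 0.05 N and distance between dish_a and pocket_a below 0.012 m and distance between dish_b and pocket_b below 0.012 m); the arm keeps its last pose, push and grip.
It fails at once if the carrier is tipped more than 0.4 rad (23 degrees) from level (angle between carrier's own z axis and vertical above 0.4 rad).
It fails at once if the bottle is knocked or shifted by more than 3 cm (distance of bottle from where it was at the start of the episode above 0.03 m).
It fails at once if the beaker is knocked or shifted by more than 3 cm (distance of beaker from where it was at the start of the episode above 0.03 m).
It fails at once if the tape roll is knocked or shifted by more than 3 cm (distance of tape from where it was at the start of the episode above 0.03 m).
It also fails if it takes over 58 s, if anything falls off the work surface, if the arm or the gripper's body presses on something with over 40 N, if the wrist force passes 120 N, or if a joint passes its speed limit or range.

## Working session

There is one attempt and no reset: what is moved stays moved. The work goes in short steps, Python scripts to look and compute and a tool call to move; the robot and the scene stay as the last step left them, time stands still between calls to the robot, and variables do not carry over. Pictures are saved under pics/ and viewed, at most 10 in all, crops included, and the job is handed in when it is done.

Besides the shell and the picture viewer there is one more tool, called after ">>>" by a JSON object that holds its "name" and its "arguments". servo_tool: Moves the arm, as the interface text tells. Its arguments: {"type":"object","properties":{"travel":{"type":"array","items":{"type":"array","items":{"type":"number"}}},"rotation":{"type":"array","items":{"type":"array","items":{"type":"number"}}},"jaw":{"type":"array","items":{"type":"number"}}},"required":["travel","rotation","jaw"]}

```bash
mkdir -p pics
python3 - <<'E'
from station import get_obs, optics, manip
import cv2,numpy as np
o=get_obs();print({k:np.round(v,3).tolist() for k,v in o.items()},manip.tcp_to_tips)
for n in("scene","top"):
    c=optics.capture(n);np.savez(f'{n}0.npz',**c);cv2.imwrite(f'pics/{n}0.png',c['color']);print(c['mtx'].tolist(),np.round(c['world_to_cam'],3).tolist())
E
```

```text
{'t': 0.0, 'joint_positions': [-1.225, 0.481, 1.597, 0.0, 1.065, -0.047], 'qvel': [-0.001, -0.0, 0.001, 0.0, 0.001, 0.0], 'tau': [0.003, -95.065, -43.02, -0.0, 0.012, 0.0], 'tool_pos': [0.249, -0.6, 0.213], 'orientation': [-0.001, 0.981, 0.195, -0.0], 'wrist_force': [-0.064, 1.267, -0.167], 'torque': [-0.01, -0.018, -0.017], 'grip_force': 0.0, 'gripper_width': 0.085} 0.008
[[609.2659229294022, 0.0, 316.0814390989896], [0.0, 609.2659229294022, 240.22282646042345], [0.0, 0.0, 1.0]] [[-0.821, -0.57, -0.012, 0.456], [-0.411, 0.606, -0.681, 0.307], [0.395, -0.554, -0.732, 1.2], [0.0, 0.0, 0.0, 1.0]]
[[596.7277451276898, 0.0, 316.2647299907216], [0.0, 596.7277451276898, 247.51119989625678], [0.0, 0.0, 1.0]] [[-0.029, -0.999, 0.015, 0.008], [-0.997, 0.028, -0.068, 0.578], [0.068, -0.017, -0.998, 1.385], [0.0, 0.0, 0.0, 1.0]]
```

View pics/scene0.png

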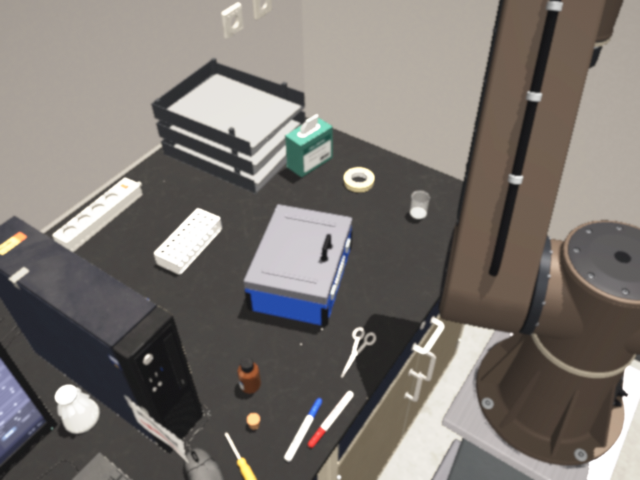

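View pics/top0.png

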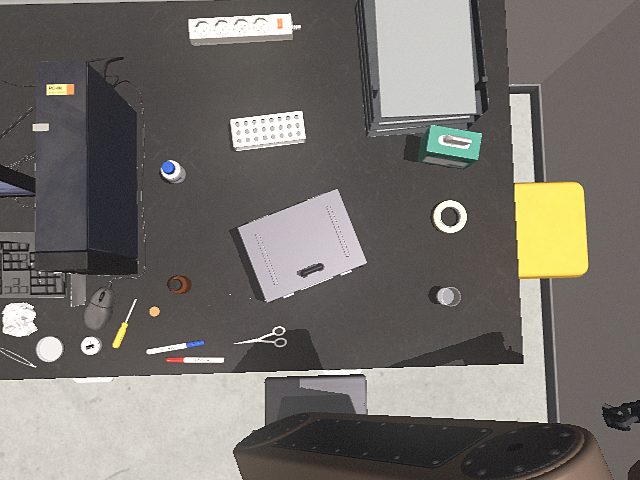

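The lid's top face is the grey quadrilateral in the top view, with corners near (236,230), (338,190), (366,262) and (267,301). The black handle is near (312,269) and the front faces the robot. Next I'll measure these.

```bash
cat > h.py <<'E'
import numpy as np,cv2
def ray(c,uv,z):
    R=c['world_to_cam'][:3,:3];t=c['world_to_cam'][:3,3];o=-R.T@t
    d=R.T@np.linalg.inv(c['mtx'])@np.array([uv[0],uv[1],1.]);return o+d*(z-o[2])/d[2]
def pts(c):
    z=c['z_map'];v,u=np.mgrid[:480,:640];p=np.stack([u*z,v*z,z],-1)@np.linalg.inv(c['mtx']).T
    T=np.linalg.inv(c['world_to_cam']);return p@T[:3,:3].T+T[:3,3]
E
python3 - <<'E'
from h import *
c=dict(np.load('top0.npz'));P=pts(c)
m=((abs(P[...,2]-.101)<.012)&(c['z_map']>0)).astype(np.uint8);m[:170]=0;m[320:]=0;m[:,:215]=0;m[:,385:]=0
hd=((P[...,2]>.118)&(P[...,2]<.16));hd[:230]=0;hd[300:]=0;hd[:,:270]=0;hd[:,350:]=0
n,l,s,_=cv2.connectedComponentsWithStats(m);k=1+s[1:,4].argmax();m=(l==k).astype(np.uint8)
print('z lid',np.median(P[m>0][:,2]),'tot',m.sum())
ct=max(cv2.findContours(m,0,1)[0],key=cv2.contourArea)
w=np.array([ray(c,q,.101)[:2] for q in ct[:,0]],np.float32)*1000
r=cv2.minAreaRect(w);print(r,cv2.boxPoints(r).tolist())
b=P[hd];print('handle n',len(b),b.mean(0),b.max(0),np.median(b,0))
g=c['color'].max(2)<70
q=np.zeros_like(g);q[255:285,290:335]=g[255:285,290:335]
vu=np.argwhere(q)[:,::-1];rr=cv2.minAreaRect(vu.astype(np.float32));print(rr,ray(c,vu.mean(0),.13))
# others
for n,(u0,u1,v0,v1) in dict(bottle=(160,200,265,300),beaker=(425,470,280,312),tape=(425,475,195,240)).items():
    p=P[v0:v1,u0:u1].reshape(-1,3);p=p[p[:,2]>.012];print(n,p.mean(0).round(3),p.min(0).round(3),p.max(0).round(3))
E
```

```text
z lid 0.09989626958741882 tot 8569
((579.0226440429688, 24.465011596679688), (179.5662841796875, 239.1353302001953), 19.87310028076172) [[453.94073486328125, 106.39146423339844], [535.2318725585938, -118.50284576416016], [704.1045532226562, -57.46144104003906], [622.8134155273438, 167.432861328125]]
handle n 122 [0.52273589 0.00397291 0.13644153] [0.53427327 0.02607085 0.14284102] [0.52330106 0.00426129 0.13679381]
((314.28082275390625, 275.0821838378906), (18.14137840270996, 24.812725067138672), 69.44395446777344) [0.52171496 0.0051948  0.13      ]
bottle [0.499 0.299 0.082] [0.48  0.016 0.012] [0.519 0.329 1.421]
beaker [ 0.457 -0.302  0.086] [ 0.435 -0.334  0.012] [0.483 0.016 1.421]
tape [ 0.639 -0.319  0.054] [ 0.483 -0.367  0.012] [0.683 0.016 1.421]
```

```bash
cat >> h.py <<'E'
from scipy.spatial.transform import Rotation as Ro
YAW=np.radians(19.87);X=np.array([np.cos(YAW),np.sin(YAW),0]);Z=np.array([0,0,1.]);Y=np.cross(Z,X)
C=np.array([.579,.0245,0]);H=C+.09*X+.075*Z
def toolR(tilt): # tool z down, tool x along X; tilt>0 moves body to +X, same sense as the opening lid
    return Ro.from_rotvec(tilt*Y)*Ro.from_matrix(np.stack([X,-Y,-Z],1))
def rows(targets,o=None,base=None):
    """targets [(pos,Ro)], relative to measured pose"""
    if base is None:
        w,x,y,z=o['orientation'];base=(np.array(o['tool_pos']),Ro.from_quat([x,y,z,w]))
    p,R=base
    for q,S in targets:
        print(np.round(R.inv().apply(q-p),4).tolist(),np.round(np.degrees((R.inv()*S).as_rotvec())/6,2).tolist())
def lidgrip(th,n=.003):
    v=-.15*X+(.046+n)*Z
    return H+Ro.from_rotvec(th*Y).apply(v)
def tcp(g,tilt): return g+.011*toolR(tilt).apply([0,0,1.])
E
python3 -c "
from h import *
from station import get_obs
print(lidgrip(0),lidgrip(1.8))
rows([(tcp(lidgrip(0),0)+[0,0,.13],toolR(0))],get_obs())"
```

```text
[0.52257203 0.00410677 0.124     ] [0.74057101 0.08289222 0.20994424]
[0.4843, -0.4534, -0.0291] [-0.01, -0.0, 0.44]
```

>>> {"name": "servo_tool", "arguments": {"travel": [[0.484, -0.454, -0.036], [0.484, -0.454, -0.036], [0.484, -0.454, -0.036], [0.484, -0.454, -0.036], [0.484, -0.454, -0.036]], "rotation": [[0, 0, 0.43], [0, 0, 0.43], [0, 0, 0.43], [0, 0, 0.43], [0, 0, 0.43]], "jaw": [1, 1, 1, 1, 1]}}

```text
t: 0.52
tool_pos: [0.3347, -0.409, 0.225]
orientation: [-0.0, 0.985, 0.173, -0.0]
wrist_force: [1.2, 0.1, 0.4]
gripper_width: 0.0854
grip_force: 0.0
```

```bash
python3 -c "
from h import *
from station import get_obs
rows([(tcp(lidgrip(0),0)+[0,0,.13],toolR(0))],get_obs())"
```

```text
[0.3173, -0.3245, -0.0179] [-0.01, 0.0, 0.0]
```

>>> {"name": "servo_tool", "arguments": {"travel": [[0.317, -0.324, -0.018], [0.317, -0.324, -0.018], [0.317, -0.324, -0.018], [0.317, -0.324, -0.018], [0.317, -0.324, -0.018]], "rotation": [[0, 0, 0], [0, 0, 0], [0, 0, 0], [0, 0, 0], [0, 0, 0]], "jaw": [1, 1, 1, 1, 1]}}

```text
t: 0.93
tool_pos: [0.4209, -0.2195, 0.2335]
orientation: [-0.0, 0.985, 0.173, -0.0]
wrist_force: [1.0, -1.0, -0.1]
gripper_width: 0.0857
grip_force: 0.0
```

```bash
python3 -c "
from h import *
from station import get_obs
rows([(tcp(lidgrip(0),0)+[0,0,.13],toolR(0))],get_obs())"
```

```text
[0.1717, -0.1756, -0.0095] [-0.0, 0.0, 0.01]
```

>>> {"name": "servo_tool", "arguments": {"travel": [[0.172, -0.176, -0.01], [0.172, -0.176, -0.01], [0.172, -0.176, -0.01], [0.172, -0.176, -0.01], [0.172, -0.176, -0.01]], "rotation": [[0, 0, 0], [0, 0, 0], [0, 0, 0], [0, 0, 0], [0, 0, 0]], "jaw": [1, 1, 1, 1, 1]}}

```text
t: 1.35
tool_pos: [0.507, -0.0297, 0.242]
orientation: [0.0, 0.985, 0.173, -0.0]
wrist_force: [0.6, -0.7, -0.6]
gripper_width: 0.0853
grip_force: 0.0
```

```bash
python3 -c "
from h import *
from station import get_obs
rows([(tcp(lidgrip(0),0)+[0,0,.13],toolR(0))],get_obs())"
```

```text
[0.0262, -0.0265, -0.001] [0.0, 0.0, 0.01]
```

>>> {"name": "servo_tool", "arguments": {"travel": [[0.01, -0.01, 0], [0.01, -0.01, 0], [0.01, -0.01, 0], [0.01, -0.01, 0]], "rotation": [[0, 0, 0], [0, 0, 0], [0, 0, 0], [0, 0, 0]], "jaw": [1, 1, 1, 1]}}

```text
t: 1.68
tool_pos: [0.5122, -0.0194, 0.2417]
orientation: [0.0, 0.985, 0.173, -0.0]
wrist_force: [-0.2, 0.3, 0.2]
gripper_width: 0.0855
grip_force: 0.0
```

Run:
```python
from h import *
from station import get_obs,optics
rows([(tcp(lidgrip(0),0)+[0,0,.13],toolR(0)),(tcp(lidgrip(0),0),toolR(0))],get_obs())
c=optics.capture('scene')
def proj(p):
    q=c['world_to_cam'][:3,:3]@p+c['world_to_cam'][:3,3];q=c['mtx']@q;return q[:2]/q[2]
P=pts(dict(np.load('scene0.npz')))
for n in(-.018+.03,):
    print('handle top expected px',proj(C-.06*X+.139*Z),proj(C-.06*X+.121*Z+.019*Y),proj(C-.06*X+.121*Z-.019*Y))
im=c['color'][200:300,270:390];cv2.imwrite('pics/s1.png',cv2.resize(im,None,fx=5,fy=5))
```

```text
[0.0178, -0.0186, -0.0014] [-0.0, 0.01, 0.01]
[0.0179, -0.0186, 0.1286] [-0.0, 0.01, 0.01]
handle top expected px [326.78619198 240.15346974] [324.59346812 252.18645244] [328.91969982 239.5879905 ]
```

View pics/s1.png

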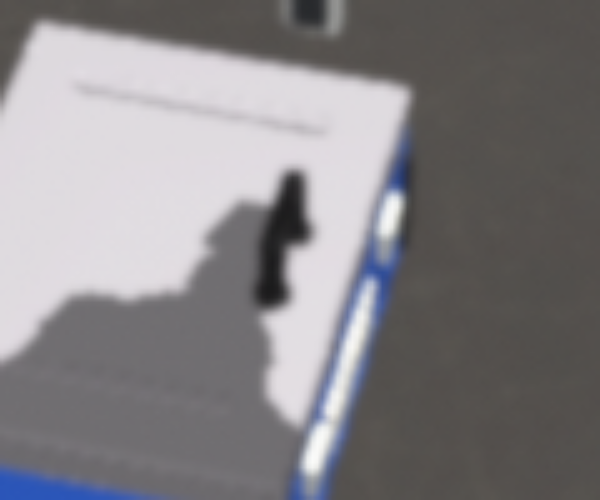

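The scene view shows the handle centred near (326,248), against a prediction of about (327,246), so the pose agrees. Next I'll move over it and descend.

>>> {"name": "servo_tool", "arguments": {"travel": [[0.018, -0.0186, 0], [0.018, -0.0186, 0.04], [0.018, -0.0186, 0.075], [0.018, -0.0186, 0.095], [0.018, -0.0186, 0.095]], "rotation": [[0, 0, 0], [0, 0, 0], [0, 0, 0], [0, 0, 0], [0, 0, 0]], "jaw": [1, 1, 1, 1, 1]}}

```text
t: 2.15
tool_pos: [0.5203, 0.0036, 0.1433]
orientation: [-0.001, 0.985, 0.172, -0.003]
wrist_force: [-1.9, -0.5, -0.1]
gripper_width: 0.0856
grip_force: 0.0
```

>>> {"name": "servo_tool", "arguments": {"travel": [[0, 0, 0.01], [0, 0, 0.02], [0, 0, 0.03], [0, 0, 0.033], [0, 0, 0.033]], "rotation": [[0, 0, 0], [0, 0, 0], [0, 0, 0], [0, 0, 0], [0, 0, 0]], "jaw": [1, 1, 1, 1, 1]}}

```text
t: 2.57
tool_pos: [0.523, 0.0044, 0.1135]
orientation: [-0.0, 0.985, 0.173, -0.0]
wrist_force: [-0.6, 0.3, -0.6]
gripper_width: 0.0852
grip_force: 0.0
```

>>> {"name": "servo_tool", "arguments": {"travel": [[0, 0, 0], [0, 0, 0], [0, 0, 0], [0, 0, 0], [0, 0, 0]], "rotation": [[0, 0, 0], [0, 0, 0], [0, 0, 0], [0, 0, 0], [0, 0, 0]], "jaw": [0.5, 0.3, 0.3, 0.3, 0.3]}}

```text
t: 2.98
tool_pos: [0.5232, 0.0058, 0.1152]
orientation: [-0.001, 0.985, 0.173, 0.0]
wrist_force: [-7.5, 13.4, 24.9]
gripper_width: 0.0437
grip_force: 57.6
```

```bash
python3 -c "
from h import *
from station import get_obs
o=get_obs();print(o['tool_pos'],o['wrist_force'],o['grip_force'],o['gripper_width'],o['joint_positions'])
rows([(tcp(lidgrip(0),0),toolR(0))],o)"
```

```text
[0.52323167 0.00575342 0.11517625] [-7.50388962 13.40711764 24.91522627] 57.62870639562607 0.04372788374557157 [-0.04811755  0.43518911  1.98159112  0.00237978  0.72446584  1.17379064]
[-0.0012, 0.0013, 0.0022] [-0.01, -0.01, 0.0]
```

Run:
```python
from h import *
from station import get_obs,optics,manip
print(manip.tcp_to_tips)
c=optics.capture('scene')
im=c['color'][180:300,250:400];cv2.imwrite('pics/s2.png',cv2.resize(im,None,fx=5,fy=5,interpolation=cv2.INTER_CUBIC))
```

```text
0.008
```

View pics/s2.png

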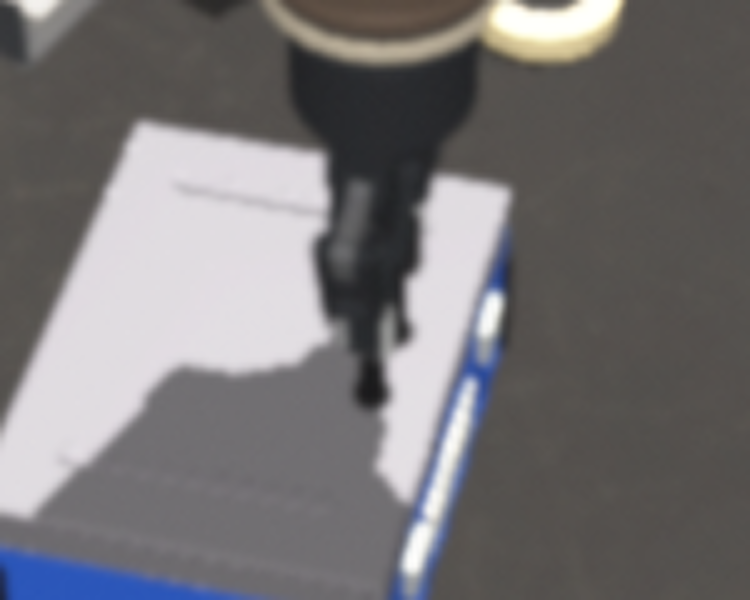

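The gripper stopped at 43.7 mm with a 25 N upward force. The pads seem to be riding on the bow's rounded shoulders, above the legs. I'll reopen, go about 6 mm lower and regrip.

>>> {"name": "servo_tool", "arguments": {"travel": [[0, 0, 0], [0, 0, 0], [0, 0, 0], [0, 0, 0.003], [0, 0, 0.006]], "rotation": [[0, 0, 0], [0, 0, 0], [0, 0, 0], [0, 0, 0], [0, 0, 0]], "jaw": [0.8, 0.8, 0.8, 0.8, 0.8]}}

```text
t: 3.45
tool_pos: [0.5234, 0.0044, 0.1078]
orientation: [0.0, 0.985, 0.173, 0.0]
wrist_force: [-0.4, -0.4, -0.2]
gripper_width: 0.068
grip_force: 0.0
```

>>> {"name": "servo_tool", "arguments": {"travel": [[0, 0, 0], [0, 0, 0], [0, 0, 0], [0, 0, 0], [0, 0, 0]], "rotation": [[0, 0, 0], [0, 0, 0], [0, 0, 0], [0, 0, 0], [0, 0, 0]], "jaw": [0.6, 0.5, 0.5, 0.5, 0.5]}}

```text
t: 3.87
tool_pos: [0.5224, 0.0057, 0.1082]
orientation: [-0.001, 0.985, 0.173, -0.001]
wrist_force: [-6.3, 13.4, 15.4]
gripper_width: 0.047
grip_force: 59.0
```

>>> {"name": "servo_tool", "arguments": {"travel": [[0, 0, 0], [0, 0, 0], [0, -0.0014, 0], [0, -0.0014, 0.0015], [0, -0.0014, 0.003]], "rotation": [[0, 0, 0], [0, 0, 0], [0, 0, 0], [0, 0, 0], [0, 0, 0]], "jaw": [0.7, 0.7, 0.7, 0.7, 0.7]}}

```text
t: 4.28
tool_pos: [0.5229, 0.0058, 0.1048]
orientation: [0.0, 0.985, 0.173, 0.0]
wrist_force: [-0.1, -0.7, -0.8]
gripper_width: 0.0595
grip_force: 0.0
```

>>> {"name": "servo_tool", "arguments": {"travel": [[0, 0, 0], [0, 0, 0], [0, 0, 0], [0, 0, 0], [0, 0, 0]], "rotation": [[0, 0, 0], [0, 0, 0], [0, 0, 0], [0, 0, 0], [0, 0, 0]], "jaw": [0.6, 0.5, 0.5, 0.5, 0.5]}}

```text
t: 4.7
tool_pos: [0.5226, 0.0059, 0.1051]
orientation: [-0.0, 0.985, 0.173, -0.0]
wrist_force: [-2.3, 1.4, 7.6]
gripper_width: 0.0473
grip_force: 60.1
```

The grip now sits on the legs with low side forces. Next I'll compute the arc about the hinge, tilting the tool partly with the lid.

Run:
```python
from h import *
p0=np.array([.5227,.0059,.1050]);g0=p0+.016*Z-H;print('g0 rel',g0@X,g0@Y,g0[2])
def tgt(th):
    tilt=th/3;f=th-tilt;n=.002*min(1,f/.3)
    g=H+Ro.from_rotvec(th*Y).apply(g0+n*Z);R=toolR(tilt)
    return g+.016*R.apply([0,0,1.]),R
ths=np.linspace(0,1.8,21)
for k in range(4):
    print(ths[5*k+5]);rows([tgt(t) for t in ths[5*k+1:5*k+6]],base=tgt(ths[5*k]))
print(tgt(1.8)[0])
```

```text
g0 rel -0.14927014956943652 0.0016429759634904034 0.046
0.44999999999999996
[0.0043, -0.0, -0.0136] [-0.0, -0.29, -0.0]
[0.0098, 0.0, -0.0268] [0.0, -0.57, 0.0]
[0.0166, -0.0, -0.0394] [0.0, -0.86, 0.0]
[0.0244, -0.0, -0.0512] [0.0, -1.15, 0.0]
[0.0333, -0.0, -0.0623] [0.0, -1.43, 0.0]
0.8999999999999999
[0.0081, 0.0, -0.0112] [0.0, -0.29, -0.0]
[0.0172, -0.0, -0.0216] [0.0, -0.57, -0.0]
[0.0272, 0.0, -0.0311] [-0.0, -0.86, -0.0]
[0.038, -0.0, -0.0396] [-0.0, -1.15, 0.0]
[0.0495, -0.0, -0.0471] [0.0, -1.43, -0.0]
1.3499999999999999
[0.011, 0.0, -0.0081] [-0.0, -0.29, 0.0]
[0.0228, -0.0, -0.0152] [-0.0, -0.57, 0.0]
[0.0351, 0.0, -0.0212] [-0.0, -0.86, 0.0]
[0.0479, 0.0, -0.026] [0.0, -1.15, 0.0]
[0.0611, 0.0, -0.0296] [-0.0, -1.43, 0.0]
1.8
[0.0129, -0.0, -0.0044] [0.0, -0.29, 0.0]
[0.0262, -0.0, -0.0075] [0.0, -0.57, -0.0]
[0.0397, 0.0, -0.0095] [0.0, -0.86, 0.0]
[0.0533, 0.0, -0.0101] [-0.0, -1.15, 0.0]
[0.0669, -0.0, -0.0096] [0.0, -1.43, -0.0]
[0.73044433 0.08097939 0.19625531]
```

>>> {"name": "servo_tool", "arguments": {"travel": [[0.0043, 0, -0.0136], [0.0098, 0, -0.0268], [0.0166, 0, -0.0394], [0.0244, 0, -0.0512], [0.0333, 0, -0.0623]], "rotation": [[0, -0.29, 0], [0, -0.57, 0], [0, -0.86, 0], [0, -1.15, 0], [0, -1.43, 0]], "jaw": [0.5, 0.5, 0.5, 0.5, 0.5]}}

```text
t: 5.12
tool_pos: [0.5552, 0.0176, 0.1675]
orientation: [0.013, 0.982, 0.172, -0.073]
wrist_force: [20.5, 9.5, -27.9]
gripper_width: 0.0468
grip_force: 65.1
```

>>> {"name": "servo_tool", "arguments": {"travel": [[0.0081, 0, -0.0112], [0.0172, 0, -0.0216], [0.0272, 0, -0.0311], [0.038, 0, -0.0396], [0.0495, 0, -0.0471]], "rotation": [[0, -0.29, 0], [0, -0.57, 0], [0, -0.86, 0], [0, -1.15, 0], [0, -1.43, 0]], "jaw": [0.5, 0.5, 0.5, 0.5, 0.5]}}

```text
t: 5.53
tool_pos: [0.6062, 0.0362, 0.2076]
orientation: [0.026, 0.974, 0.171, -0.149]
wrist_force: [-3.4, -1.4, 5.0]
gripper_width: 0.0465
grip_force: 64.4
```

>>> {"name": "servo_tool", "arguments": {"travel": [[0.011, 0, -0.0081], [0.0228, 0, -0.0152], [0.0351, 0, -0.0212], [0.0479, 0, -0.026], [0.0611, 0, -0.0296]], "rotation": [[0, -0.29, 0], [0, -0.57, 0], [0, -0.86, 0], [0, -1.15, 0], [0, -1.43, 0]], "jaw": [0.5, 0.5, 0.5, 0.5, 0.5]}}

```text
t: 5.95
tool_pos: [0.671, 0.0595, 0.2192]
orientation: [0.039, 0.96, 0.168, -0.219]
wrist_force: [2.7, 1.7, 22.2]
gripper_width: 0.0433
grip_force: 12.9
```

>>> {"name": "servo_tool", "arguments": {"travel": [[0.0129, 0, -0.0044], [0.0262, 0, -0.0075], [0.0397, 0, -0.0095], [0.0533, 0, -0.0101], [0.0669, 0, -0.0096]], "rotation": [[0, -0.29, 0], [0, -0.57, 0], [0, -0.86, 0], [0, -1.15, 0], [0, -1.43, 0]], "jaw": [0.5, 0.5, 0.5, 0.5, 0.5]}}

```text
t: 6.37
tool_pos: [0.7313, 0.0814, 0.1971]
orientation: [0.051, 0.941, 0.165, -0.29]
wrist_force: [-7.9, -4.2, 24.3]
gripper_width: 0.043
grip_force: 13.3
```

Run:
```python
from h import *
from station import get_obs,optics
o=get_obs();print(np.round(o['tool_pos'],4),np.round(o['wrist_force'],1),np.round(o['joint_positions'],2))
a=optics.capture('scene')['color'];b=optics.capture('top')['color']
cv2.imwrite('pics/s3.png',np.hstack([cv2.resize(a[100:350,200:450],(400,400)),cv2.resize(b[120:320,200:400],(400,400))]))
```

```text
[0.7313 0.0814 0.1971] [-7.9 -4.2 24.3] [ 0.13  1.04  0.69 -0.13  2.    1.34]
```

View pics/s3.png

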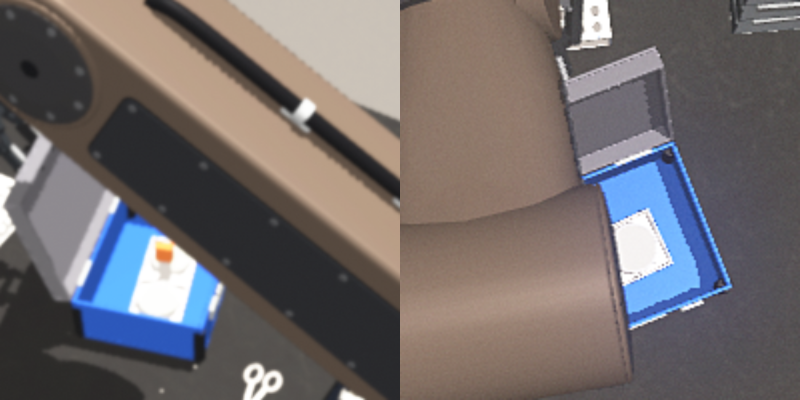

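The lid is open and leaning back, and the carrier with its orange grip is visible in the box. I'll release the handle and back out along the tool axis.

>>> {"name": "servo_tool", "arguments": {"travel": [[0, 0, 0], [0, 0, 0], [0, 0, 0], [0, 0, 0], [0, 0, 0]], "rotation": [[0, 0, 0], [0, 0, 0], [0, 0, 0], [0, 0, 0], [0, 0, 0]], "jaw": [0.7, 0.9, 1, 1, 1]}}

```text
t: 6.88
tool_pos: [0.7302, 0.081, 0.1961]
orientation: [0.051, 0.941, 0.165, -0.291]
wrist_force: [-0.4, 0.7, -0.3]
gripper_width: 0.0853
grip_force: 0.0
```

>>> {"name": "servo_tool", "arguments": {"travel": [[0, 0, -0.01], [0, 0, -0.025], [0, 0, -0.045], [0, 0, -0.065], [0, 0, -0.09]], "rotation": [[0, 0, 0], [0, 0, 0], [0, 0, 0], [0, 0, 0], [0, 0, 0]], "jaw": [1, 1, 1, 1, 1]}}

```text
t: 7.3
tool_pos: [0.774, 0.0976, 0.2696]
orientation: [0.051, 0.941, 0.165, -0.29]
wrist_force: [2.4, 0.9, -0.1]
gripper_width: 0.0856
grip_force: 0.0
```

Run:
```python
from h import *
from station import get_obs,optics
o=get_obs();print(np.round(o['tool_pos'],4),np.round(o['wrist_force'],1),np.round(o['joint_positions'],2))
p=np.array(o['tool_pos']);e=[]
up=p+.12*Z;rows([(up,toolR(.3)),(up,toolR(0.)),(np.array([C[0]-.01,C[1],.345]),toolR(0.))],o)
c=optics.capture('scene');P=pts(c);m=(c['z_map']>0)&((P-H)@X>-.02)&((P-H)@X<.12)&(P[...,2]>.09)&(P[...,2]<.26)&((P-C)@Y>.03)&((P-C)@Y<.118)
q=P[m]-H;a=np.arctan2(q[:,2],-(q@X));print('lid inner pts',len(q),np.percentile(a,[10,50,90]),np.hypot(q[:,2],q@X).max())
```

```text
[0.774  0.0976 0.2696] [ 2.4  0.9 -0.1] [ 0.14  1.17  0.24 -0.16  2.32  1.29]
[-0.0675, 0.0, -0.0992] [0.01, 2.84, 0.01]
[-0.0675, 0.0, -0.0992] [0.01, 5.7, 0.01]
[-0.2224, -0.0012, 0.06] [0.01, 5.7, 0.01]
lid inner pts 958 [1.91347314 2.07693894 2.37668579] 0.18345914386854983
```

>>> {"name": "servo_tool", "arguments": {"travel": [[0, 0, 0], [-0.005, 0, -0.007], [-0.015, 0, -0.022], [-0.025, 0, -0.037], [-0.04, 0, -0.059]], "rotation": [[0, 1, 0], [0, 2.1, 0], [0, 3.2, 0], [0, 4.3, 0], [0, 5.4, 0]], "jaw": [1, 1, 1, 1, 1]}}

```text
t: 7.77
tool_pos: [0.7737, 0.098, 0.3392]
orientation: [0.01, 0.983, 0.173, -0.056]
wrist_force: [0.6, 0.3, 0.5]
gripper_width: 0.0853
grip_force: 0.0
```

Run:
```python
from h import *
from station import get_obs
o=get_obs();print(np.round(o['tool_pos'],4),np.round(o['joint_positions'],2))
rows([(np.array([C[0],C[1],.345]),toolR(0.))],o)
```

```text
[0.7737 0.098  0.3392] [ 0.1   0.69  0.93 -0.03  1.64  1.32]
[-0.2074, 0.0027, 0.0181] [0.0, 1.1, 0.01]
```

>>> {"name": "servo_tool", "arguments": {"travel": [[-0.04, 0, -0.01], [-0.08, 0, -0.01], [-0.12, 0.03, 0], [-0.15, 0.06, 0.01], [-0.18, 0.09, 0.015]], "rotation": [[0, 0.3, 0], [0, 0.6, 0], [0, 0.8, 0], [0, 1.1, 0], [0, 1.1, 0]], "jaw": [1, 1, 1, 1, 1]}}

```text
t: 8.18
tool_pos: [0.6386, -0.0372, 0.348]
orientation: [0.001, 0.985, 0.174, -0.0]
wrist_force: [1.0, -0.9, -0.2]
gripper_width: 0.0854
grip_force: 0.0
```

>>> {"name": "servo_tool", "arguments": {"travel": [[-0.03, 0.03, 0], [-0.06, 0.06, 0], [-0.09, 0.09, 0], [-0.11, 0.12, 0], [-0.11, 0.12, 0]], "rotation": [[0, 0, 0], [0, 0, 0], [0, 0, 0], [0, 0, 0], [0, 0, 0]], "jaw": [1, 1, 1, 1, 1]}}

```text
t: 8.6
tool_pos: [0.5765, -0.1928, 0.3484]
orientation: [0.002, 0.985, 0.171, -0.002]
wrist_force: [0.1, -0.6, 0.5]
gripper_width: 0.0852
grip_force: 0.0
```

Run:
```python
from h import *
from station import get_obs,optics
o=get_obs();print(np.round(o['tool_pos'],4),np.round(o['joint_positions'],2))
ims=[]
for n,(r0,r1,c0,c1) in dict(scene=(180,330,220,370),top=(150,310,225,385)).items():
    c=optics.capture(n);im=c['color'];hsv=cv2.cvtColor(im,cv2.COLOR_BGR2HSV);ims.append(cv2.resize(im[r0:r1,c0:c1],(400,400)))
    P=pts(c)
    om=cv2.inRange(hsv,(5,130,120),(22,255,255));om[:180]=0;om[320:]=0;om[:,:230]=0;om[:,380:]=0
    v,u=np.nonzero(om)
    if len(u):
        r=cv2.minAreaRect(np.stack([u,v],1).astype(np.float32));print(n,'orange',len(u),r);q=P[om>0];q=q[q[:,2]>.05]
        print(' depth med',np.median(q,0),q.min(0),q.max(0)); top=q[q[:,2]>.086];print(' top face',len(top),top.mean(0),' ray mid@.09',ray(c,(u.mean(),v.mean()),.09))
    if n=='top':
        m=(cv2.inRange(hsv,(0,0,120),(179,60,255))>0)&(P[...,2]<.05)&(P[...,2]>.008)&(abs((P-C)@X)<.07)&(abs((P-C)@Y)<.105)
        m=m.astype(np.uint8);ct=np.vstack([k for k in cv2.findContours(m,0,1)[0] if cv2.contourArea(k)>20])
        w=np.array([ray(c,k,.019)[:2] for k in ct[:,0]],np.float32)*1000;print('carrier',m.sum(),cv2.minAreaRect(w))
cv2.imwrite('pics/s4.png',np.hstack(ims))
```

```text
[ 0.5765 -0.1928  0.3484] [-0.37  0.32  1.52 -0.01  1.31  0.86]
scene orange 95 ((301.5, 257.0), (10.0, 9.0), 90.0)
 depth med [0.56909939 0.033775   0.08386867] [0.0262026  0.02447867 0.06172878] [0.58248923 0.73912843 1.09329156]
 top face 42 [0.55710083 0.04836307 0.11278445]  ray mid@.09 [0.56482711 0.03917318 0.09      ]
top orange 55 ((300.6000061035156, 248.7000274658203), (10.733125686645508, 4.919349670410156), 63.43495178222656)
 depth med [0.57253843 0.02751637 0.08886411] [0.55948039 0.02055581 0.08059714] [0.58437897 0.0361301  0.09483597]
 top face 45 [0.57229725 0.02825491 0.08975611]  ray mid@.09 [0.57181021 0.02810457 0.09      ]
carrier 1677 ((571.2647705078125, 28.179962158203125), (71.89066314697266, 150.56715393066406), 23.141454696655273)
```

View pics/s4.png

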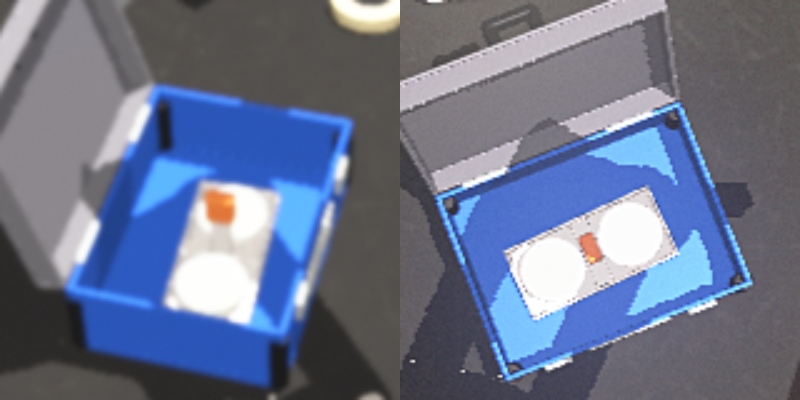

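The crops show the lid on its stop and the carrier in the middle with both dishes in their pockets. The rectangle measures 72 x 150.6 mm with yaw 23.1°, and the orange grip is at about (0.572, 0.028), top at 0.09, so it all agrees. Next I'll move above the grip.

```bash
cat >> h.py <<'E'
a=np.radians(23.1);XC=np.array([np.cos(a),np.sin(a),0]);RC=Ro.from_matrix(np.stack([XC,-np.cross(Z,XC),-Z],1));G=np.array([.5715,.0282,0])
E
python3 - <<'E'
from h import *
from station import get_obs
rows([(G+.2*Z,RC)],get_obs())
E
```

```text
[0.0676, -0.2062, 0.1477] [0.01, 0.03, -0.55]
```

>>> {"name": "servo_tool", "arguments": {"travel": [[0.012, -0.036, 0], [0.024, -0.073, 0.01], [0.036, -0.109, 0.03], [0.048, -0.145, 0.06], [0.06, -0.181, 0.09]], "rotation": [[0, 0, -0.1], [0, 0, -0.2], [0, 0, -0.3], [0, 0, -0.4], [0, 0, -0.55]], "jaw": [1, 1, 1, 1, 1]}}

```text
t: 9.12
tool_pos: [0.5733, -0.0049, 0.2663]
orientation: [0.001, 0.979, 0.202, -0.001]
wrist_force: [1.8, -0.2, 0.2]
gripper_width: 0.0855
grip_force: 0.0
```

>>> {"name": "servo_tool", "arguments": {"travel": [[0, 0, 0], [0, 0, 0], [0, 0, 0], [0, 0, 0]], "rotation": [[0, 0, 0], [0, 0, 0], [0, 0, 0], [0, 0, 0]], "jaw": [1, 1, 1, 1]}}

```text
t: 9.45
tool_pos: [0.574, -0.0082, 0.2675]
orientation: [0.001, 0.979, 0.202, -0.001]
wrist_force: [0.3, -0.4, 0.6]
gripper_width: 0.0852
grip_force: 0.0
```

Run:
```python
from h import *
from station import get_obs
rows([(G+.2*Z,RC),(G+.12*Z,RC),(G+.067*Z,RC)],get_obs())
```

```text
[0.0122, -0.0345, 0.0674] [0.01, 0.02, 0.03]
[0.0124, -0.0346, 0.1474] [0.01, 0.02, 0.03]
[0.0125, -0.0347, 0.2004] [0.01, 0.02, 0.03]
```

>>> {"name": "servo_tool", "arguments": {"travel": [[0.0124, -0.0346, 0.01], [0.0124, -0.0346, 0.045], [0.0124, -0.0346, 0.08], [0.0124, -0.0346, 0.11], [0.0124, -0.0346, 0.13]], "rotation": [[0.01, 0.02, 0.03], [0.01, 0.02, 0.03], [0.01, 0.02, 0.03], [0.01, 0.02, 0.03], [0.01, 0.02, 0.03]], "jaw": [1, 1, 1, 1, 1]}}

```text
t: 9.87
tool_pos: [0.5702, 0.0276, 0.1348]
orientation: [-0.0, 0.98, 0.199, -0.001]
wrist_force: [-1.3, -0.4, -0.3]
gripper_width: 0.085
grip_force: 0.0
```

>>> {"name": "servo_tool", "arguments": {"travel": [[0, 0, 0.02], [0, 0, 0.04], [0, 0, 0.058], [0, 0, 0.07], [0, 0, 0.07]], "rotation": [[0, 0, 0], [0, 0, 0], [0, 0, 0], [0, 0, 0], [0, 0, 0]], "jaw": [0.9, 0.7, 0.6, 0.6, 0.6]}}

```text
t: 10.28
tool_pos: [0.5698, 0.0277, 0.0649]
orientation: [-0.0, 0.98, 0.199, -0.002]
wrist_force: [-0.5, -0.2, -0.5]
gripper_width: 0.0514
grip_force: 0.0
```

Run:
```python
from h import *
from station import get_obs,optics
o=get_obs();rows([(G+.067*Z,RC)],o)
```

```text
[0.0018, 0.0002, -0.0021] [-0.01, 0.04, -0.01]
```

>>> {"name": "servo_tool", "arguments": {"travel": [[0.0015, 0, -0.002], [0.0015, 0, -0.002], [0.0015, 0, -0.002], [0.0015, 0, -0.002], [0.0015, 0, -0.002]], "rotation": [[0, 0.04, 0], [0, 0.04, 0], [0, 0.04, 0], [0, 0.04, 0], [0, 0.04, 0]], "jaw": [0.5, 0.4, 0.3, 0.2, 0.15]}}

```text
t: 10.7
tool_pos: [0.5725, 0.0291, 0.0695]
orientation: [-0.0, 0.98, 0.2, 0.002]
wrist_force: [-1.6, 0.5, 9.3]
gripper_width: 0.0135
grip_force: 16.8
```

>>> {"name": "servo_tool", "arguments": {"travel": [[0, 0, 0], [0, 0, 0], [0, 0, 0], [0, 0, 0], [0, 0, 0]], "rotation": [[0, 0, 0], [0, 0, 0], [0, 0, 0], [0, 0, 0], [0, 0, 0]], "jaw": [0.1, 0.05, 0, 0, 0]}}

```text
t: 11.12
tool_pos: [0.5724, 0.0291, 0.0697]
orientation: [-0.0, 0.98, 0.2, 0.002]
wrist_force: [-2.6, -0.8, 11.9]
gripper_width: 0.0107
grip_force: 58.7
```

The 10.7 mm reading has the same ~3 mm offset as the handle did, so this is the 14 mm block. Next is a gentle straight lift.

>>> {"name": "servo_tool", "arguments": {"travel": [[0, 0, -0.003], [0, 0, -0.008], [0, 0, -0.015], [0, 0, -0.023], [0, 0, -0.031]], "rotation": [[0, 0, 0], [0, 0, 0], [0, 0, 0], [0, 0, 0], [0, 0, 0]], "jaw": [0, 0, 0, 0, 0]}}

```text
t: 11.53
tool_pos: [0.5717, 0.0291, 0.1004]
orientation: [-0.001, 0.98, 0.2, 0.001]
wrist_force: [-0.1, 0.3, -3.0]
gripper_width: 0.0112
grip_force: 58.6
```

>>> {"name": "servo_tool", "arguments": {"travel": [[0, 0, -0.008], [0, 0, -0.016], [0, 0, -0.024], [0, 0, -0.032], [0, 0, -0.04]], "rotation": [[0, 0, 0], [0, 0, 0], [0, 0, 0], [0, 0, 0], [0, 0, 0]], "jaw": [0, 0, 0, 0, 0]}}

```text
t: 11.95
tool_pos: [0.5716, 0.029, 0.1404]
orientation: [-0.0, 0.98, 0.2, 0.001]
wrist_force: [1.0, 0.6, -2.4]
gripper_width: 0.0109
grip_force: 58.6
```

>>> {"name": "servo_tool", "arguments": {"travel": [[0, 0, -0.008], [0, 0, -0.016], [0, 0, -0.024], [0, 0, -0.032], [0, 0, -0.04]], "rotation": [[0, 0, 0], [0, 0, 0], [0, 0, 0], [0, 0, 0], [0, 0, 0]], "jaw": [0, 0, 0, 0, 0]}}

```text
t: 12.37
tool_pos: [0.5715, 0.0289, 0.1803]
orientation: [-0.001, 0.98, 0.2, 0.001]
wrist_force: [0.3, -0.2, -2.4]
gripper_width: 0.011
grip_force: 58.6
```

>>> {"name": "servo_tool", "arguments": {"travel": [[0, 0, -0.008], [0, 0, -0.016], [0, 0, -0.024], [0, 0, -0.03], [0, 0, -0.034]], "rotation": [[0, 0, 0], [0, 0, 0], [0, 0, 0], [0, 0, 0], [0, 0, 0]], "jaw": [0, 0, 0, 0, 0]}}

```text
t: 12.78
tool_pos: [0.5718, 0.0289, 0.2144]
orientation: [-0.0, 0.98, 0.2, 0.001]
wrist_force: [-0.8, -0.5, -2.6]
gripper_width: 0.011
grip_force: 58.6
```

Run:
```python
from h import *
from station import get_obs,optics
o=get_obs();rows([(G+.21*Z,RC)],o);print(np.round(o['wrist_force'],2))
ims=[]
for n,(r0,r1,c0,c1) in dict(scene=(130,310,220,400),top=(150,310,225,385)).items():
    c=optics.capture(n);np.savez(f'{n}5.npz',**c);ims.append(cv2.resize(c['color'][r0:r1,c0:c1],(400,400)))
cv2.imwrite('pics/s5.png',np.hstack(ims))
```

```text
[-0.0005, 0.0005, 0.0044] [-0.0, -0.03, -0.0]
[-0.76 -0.46 -2.58]
```

View pics/s5.png

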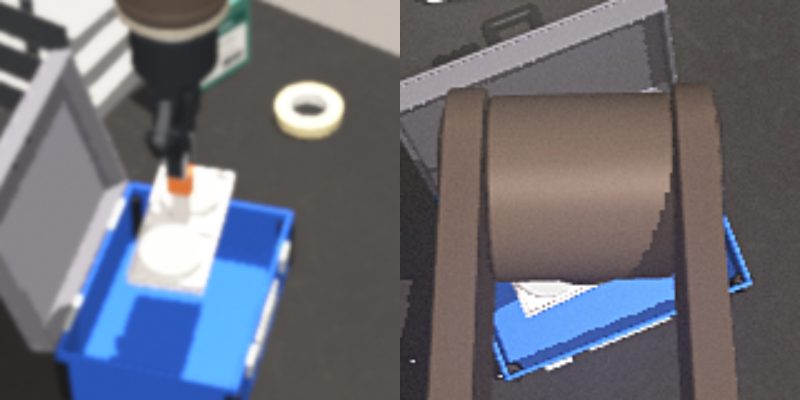

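The carrier hangs in the fingers over the open box with both dishes visible, and the lid is on its stop. The underside is at about 0.15. I'll let it settle and check the level from depth.

>>> {"name": "servo_tool", "arguments": {"travel": [[0, 0, 0], [0, 0, 0], [0, 0, 0], [0, 0, 0], [0, 0, 0]], "rotation": [[0, 0, 0], [0, 0, 0], [0, 0, 0], [0, 0, 0], [0, 0, 0]], "jaw": [0, 0, 0, 0, 0]}}

```text
t: 13.3
tool_pos: [0.5714, 0.0289, 0.2132]
orientation: [-0.001, 0.98, 0.2, 0.001]
wrist_force: [-0.2, 0.4, -3.4]
gripper_width: 0.011
grip_force: 58.6
```

Run:
```python
from h import *
from station import get_obs,optics
o=get_obs();print(o['tool_pos'],o['grip_force'],np.abs(o['qvel']).max())
c=optics.capture('scene');P=pts(c);hsv=cv2.cvtColor(c['color'],cv2.COLOR_BGR2HSV)
m=(hsv[...,1]<60)&(hsv[...,2]>110)&(P[...,2]>.14)&(P[...,2]<.18)&(abs((P-G)@XC)<.06)&(abs((P-G)@np.cross(Z,XC))<.1)
q=P[m]-G;x=q@XC;y=q@np.cross(Z,XC);A=np.c_[x,y,np.ones(len(x))]
k=np.linalg.lstsq(A,q[:,2],rcond=None)[0];r=q[:,2]-A@k;print(len(q),'slopes,z',k,'rms',r.std(),x.min(),x.max(),y.min(),y.max())
for s in(1,-1):
    w=(abs(y-s*.04)<.02)&(abs(x)<.02);print(s,w.sum(),np.median(q[w,2]) if w.any() else None)
```

```text
[0.57135979 0.02887217 0.21320495] 58.6111056804657 0.002192604308494331
1655 slopes,z [ 0.00777163 -0.00893341  0.16288692] rms 0.006054177274304172 -0.03803997344141752 0.03488355960765036 -0.07706586501559945 0.08082421976971187
1 273 0.16758371435715347
-1 100 0.16777283561408424
```

Level within 0.01 rad and both dish tops are at the same height (0.168 m), so the dishes are seated. The underside is at about 0.148 m, which is 7 cm above the rim, and the arm is still.

```bash
python3 -c "
from station import manip
print(manip.sign_off())"
```

```text
the job is handed in; nothing more can be done
None
```

The job is handed in (the sign-off returned no verdict): the lid is on its stop, and the carrier is held level and still about 7 cm above the rim with both dishes in their pockets.

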